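Mount spinning-top discs on the painting tapers

TASK

The wax tin and the glue bottle stand in front of two turned wooden discs on the plywood rest: first move both of them, upright, into the side tray. Then press each disc firmly down onto the taper stand that fits its hole (big disc on the stout taper, small disc on the slim one) until it is fully home on the shoulder and stays there by friction. Only when both discs are on, put the tin and the bottle back, each standing on the spot it came from; do not disturb the drinks can or the pencil pot.

Things in the scene. Friction and masses are not known exactly. Their poses are not given: they have to be found in the camera images.
- tin: Wax tin: plain upright steel cylinder 56 mm across, 88 mm high, flat dark lid, pale paper band, about 0.25 kg. Origin at the centre of its underside, z up. At the start it stands on one of the two front spots of the rest (which one varies). Grip it across the sides; the sides are straight over the whole height.
- bottle: Glue bottle: white, upright, round body 52 mm across and straight up to 85 mm, then a sloping shoulder and a black cap 24 mm across with its top at 118 mm; about 0.25 kg. Origin at the centre of its underside, z up. At the start it stands on the other front spot. Grip it by the body so that the cap clears the inside of the gripper (tool centre 65 to 80 mm up).
- big_disc: Big turned wooden disc, 64 mm across, 22 mm thick, with a straight hole 24 mm across through its middle, two dark rings burnt in its top; 0.09 kg. Origin at the centre of its underside, z up. Lies flat at the back of the rest, behind the tin or the bottle with only about 7 mm between them.
- small_disc: Small turned wooden disc, like the big one but 46 mm across, 22 mm thick, hole 16 mm across; 0.05 kg. Origin at the centre of its underside, z up. Lies flat at the back of the rest, beside the big disc, 110 mm from it centre to centre.
- stout_seat (a point): Stout taper stand (fixed): base 88 mm across, 12 mm thick; collar 34 mm across up to a shoulder 30 mm above the table; metal taper 32 mm high, 12 mm across at the tip, 21 mm across 16 mm above the shoulder, just over 24 mm at the foot. Origin: centre of the shoulder. Laid on, the big disc stops 3 to 7 mm above the shoulder; held and pushed down with about 20 N it goes home and holds.
- slim_seat (a point): Slim taper stand (fixed), may swap places with the stout one: base 72 mm across, 12 mm thick; collar 26 mm across up to a shoulder 30 mm above the table; taper 32 mm high, 4 mm across at the tip, 13 mm across 16 mm above the shoulder, just over 16 mm at the foot. Origin: centre of the shoulder, z up. The small disc stops and is pressed home likewise, with about 20 N.
- rest: Plywood rest (fixed): board 170 mm (its x) by 230 mm (its y), top face 12 mm above the table, a 10 mm thick backboard along its +x edge up to 30 mm above the table. Origin: centre of the underside. Two grey felt spots 64 mm across at (-33, +55) and (-33, -55) mm in its frame, under tin and bottle; the discs lie at about (+36, +55) and (+36, -55) mm.
- tray: Side tray (fixed): open grey plastic tray 220 mm (its x) by 140 mm (its y), walls 6 mm thick and 25 mm high, inner floor 6 mm above the table. Origin at the centre of the underside. Tin and bottle fit side by side along its x, for instance at 50 mm either side of the middle.
- can: Bystander: bare aluminium drinks can, 66 mm across, 122 mm high. Origin at the centre of its underside. Leave it alone.
- pencil_pot: Bystander: red pot with pencils, 84 mm across at the rim, 100 mm high, pencils up to 175 mm. Origin at the centre of its underside. Leave it alone.
Mind the look-alikes: they are no part of the job. Leave any red look-alike of the small_disc alone.

How it is judged:
On the way, in this order (a step that is already met when the one before it is completed fails the run):
1. tin and bottle both stand upright inside the side tray, before either disc has been taken away (x of tin in the frame of tray between -0.09 and 0.09 m and y of tin in the frame of tray between -0.055 and 0.055 m and z of tin in the frame of tray between 0 and 0.012 m and angle between each of tin, bottle's own z axis and vertical below 0.15 rad and x of bottle in the frame of tray between -0.09 and 0.09 m and y of bottle in the frame of tray between -0.055 and 0.055 m and z of bottle in the frame of tray between 0 and 0.012 m and distance of each of big_disc, small_disc from where it was at the start of the episode below 0.03 m), for 0.2 s.
2. both discs are pressed home on their own tapers while tin and bottle still stand in the tray (horizontal distance between big_disc and stout_seat below 0.005 m and z of big_disc in the frame of stout_seat between -0.003 and 0.0025 m and angle between each of big_disc, small_disc's own z axis and vertical below 0.08 rad and horizontal distance between small_disc and slim_seat below 0.005 m and z of small_disc in the frame of slim_seat between -0.003 and 0.0025 m and x of tin in the frame of tray between -0.09 and 0.09 m and y of tin in the frame of tray between -0.055 and 0.055 m and z of tin in the frame of tray between 0 and 0.012 m and angle between each of tin, bottle's own z axis and vertical below 0.15 rad and x of bottle in the frame of tray between -0.09 and 0.09 m and y of bottle in the frame of tray between -0.055 and 0.055 m and z of bottle in the frame of tray between 0 and 0.012 m), for 0.2 s.
At the end, for the whole second after the job is handed in: Big disc on the stout taper and small disc on the slim taper, each level (within 0.08 rad), centred within 5 mm and with its underside no more than 2.5 mm above the shoulder; tin and bottle upright (0.1 rad), each within 15 mm of where it stood at the start; all at rest (horizontal distance between big_disc and stout_seat below 0.005 m and z of big_disc in the frame of stout_seat between -0.003 and 0.0025 m and angle between each of big_disc, small_disc's own z axis and vertical below 0.08 rad and horizontal distance between small_disc and slim_seat below 0.005 m and z of small_disc in the frame of slim_seat between -0.003 and 0.0025 m and distance of each of tin, bottle from where it was at the start of the episode below 0.015 m and angle between each of tin, bottle's own z axis and vertical below 0.1 rad and linear speed of each of tin, bottle, big_disc, small_disc below 0.02 m/s and angular speed of each of tin, bottle, big_disc, small_disc below 0.2 rad/s); the robot touches nothing.
It fails at once if the tin or the bottle is tipped over (angle between any of tin, bottle's own z axis and vertical above 0.6 rad).
It fails at once if the drinks can or the pencil pot is shifted by more than 30 mm (distance of any of can, pencil_pot from where it was at the start of the episode above 0.03 m).
It also fails if it takes over 144 s, if anything falls off the work surface, if the arm or the gripper's body presses on something with over 40 N, if the wrist force passes 120 N, or if a joint passes its speed limit or range.

ROBOT

A 6-joint arm with a two-finger parallel gripper is mounted at the origin on the work surface. World frame = base frame: x ahead of the robot, y to its left, z up, the work surface at z = 0. Lengths are in m, angles in rad, forces in N, time in s.
With the tool pointing down it reaches from about 0.3 to 0.875 m from the base axis. Payload 6.4 kg.
Tool frame: the origin (TCP) lies between the finger pads, 19 mm behind the fingertips; this is the grasp point; z points along the fingers, y is the direction in which the jaws open and shut (so a half turn about z gives the same grasp; the last joint's range is limited). The gripper opens to 85 mm and grips with 20 to 120 N. Pads are 22 mm wide; open, the fingers measure 114 mm over their backs; the gripper's body (76 mm by 85 mm) begins 54 mm behind the grasp point. The pads swing forward as they close: fully open they stand 13 mm farther back than shut.
Start: joints at [-1.313, 0.181, 1.607, -0, 1.354, -0.206], TCP at [0.257, -0.514, 0.25] pointing down, gripper open.
Joint ranges: [-2.99, 2.99], [-0.89, 2.07], [0.3, 2.58], [-1.14, 4.28], [0, 2.63], [-3.12, 3.12]. Speed limits (rad/s): [2.57, 2.57, 3.01, 3.14, 3.14, 3.14].

INTERFACE

Orientations are given as a unit quaternion [w, x, y, z].
In Python, from bench import monitor, imaging, order, spotter gives the robot as it stands.
- The arm moves only by the shell command python3 -m pendant 'ROWS'. ROWS is JSON, a list that holds one entry, the list of rows, each a list of 5 numbers: the shift along the world's x, y, z in mm, then the turn about the world's z in degrees, then the finger opening in mm, from 0 to 85.4. A call has 1 to 8 rows; each row shifts and turns the commanded pose from where the row before left it; what a row does not reach is not made up. A row lasts 1/8 s, in which the tool goes at most 62.5 mm and 10.7 degrees, less where a joint would pass 70% of its speed; a pose out of reach is approached as far as the arm can. A call with a gripper value outside its range is refused whole. The fingers move at their own pace and stop on an object; the grip force is fixed at half the most. Time passes only in rows, so rows that do not move let the fingers close. It gives the time, the measured TCP pose, the force and the opening at its end, in the units of the state.
- monitor.get_obs(): the state, without advancing time (a new reading comes with each control period).
- imaging.camera(name): name is "scene" or "top" or "wrist"; returns a dict with "img" (384x512x3 uint8, red, green, blue), "vfov" (degrees; the focal length in pixels is half the picture's height over the tangent of half this angle, whatever the lens; pixels are square), "cx", "cy" (the principal point, pixels), "origin" and "orientation" of the camera in the world. Camera axes: x right, y down, z forward; pixel columns grow to the right and rows downward; lengths in m; the calibration is good to about 2 mm. A picture is of the moment at which its call begins. There is no depth.
- order.hand_in(): hands the job in, once; it reports no verdict.
Trained networks look in the newest picture that a camera, given by its name, has taken for a name from the list of things; names that differ only in an ending like _2 or _b are one class to them, and where a whole thing is asked for, a point or a joint stands for the part that bears it (a point fixed in the world has none). Each returns a list of dicts, best first, with "confidence" (0 to 1); they miss things now and then, are a little off and sometimes report something else, mostly with a low value. They report only what shows in the picture. A call takes as long as a camera call. They do not tell look-alikes from the thing itself.
- spotter.recognise(camera, thing): "at" ([x, y, z] in m, in the coordinates of the camera as it stood for that picture, good to about 4 mm: the middle of the surface that is visible of it).
- spotter.tip_of(camera, thing): "at" ([x, y, z] in m, in the coordinates of the camera as it stood for that picture, good to about 4 mm: a listed point, or the origin of a listed thing).
The state is a dict: "time_s": time; "q": joint angles; "dq": joint speeds; "joint_efforts": joint torques, N m; "eef_pos": TCP position; "eef_rot": TCP orientation; "wrist_force": force on the tool from outside, world axes, zero at the start; "torque": the same for the moment, N m; "opening": opening from 0.0 (shut) to 1.0 (fully open).
Only numpy, scipy, OpenCV 4.12 (cv2) and the standard library are available. Lean on these libraries where they do the work, as an engineer would, in place of code of your own. Each camera call takes 0.05 s, during which the arm holds its last target. There are 200 camera calls.

## Working session

There is one attempt and no reset: what is moved stays moved. The work goes in short steps, Python scripts to look and compute and a shell command to move; the robot and the scene stay as the last step left them, time stands still between calls to the robot, and variables do not carry over. Pictures are saved under pics/ and viewed, about 12 in all and at most 16, crops included, and the job is handed in when it is done.

```bash
ls; mkdir -p pics; cat > h.py <<'E'
import numpy as np, cv2
from scipy.spatial.transform import Rotation as R
from bench import monitor, imaging, order, spotter
def rot(q): return R.from_quat([q[1],q[2],q[3],q[0]]).as_matrix()
def cam(n):
    c=imaging.camera(n); c['f']=c['img'].shape[0]/2/np.tan(np.radians(c['vfov'])/2); c['R']=rot(c['orientation']); c['o']=np.array(c['origin']); return c
def world(c,p): return c['o']+c['R']@np.array(p)
def pix(c,P):
    p=c['R'].T@(np.array(P)-c['o']); return c['cx']+c['f']*p[0]/p[2], c['cy']+c['f']*p[1]/p[2]
def onz(c,u,v,z):
    d=c['R']@np.array([(u-c['cx'])/c['f'],(v-c['cy'])/c['f'],1]); return c['o']+d*(z-c['o'][2])/d[2]
def save(img,n,s=1.0):
    cv2.imwrite('pics/'+n,cv2.resize(img[:,:,::-1],None,fx=s,fy=s,interpolation=cv2.INTER_CUBIC))
def find(c,n,t,k='tip'):
    for d in (spotter.tip_of if k=='tip' else spotter.recognise)(n,t):
        w=world(c,d['at']); print(n,t,k,round(d['confidence'],2),np.round(w,4),np.round(pix(c,w)))
E
python3 - <<'E'
from h import *
T=['tin','bottle','big_disc','small_disc','stout_seat','slim_seat','rest','tray','can','pencil_pot']
for n in ['scene','top']:
    c=cam(n); save(c['img'],n+'0.png',1.5); print(n,c['o'],c['R'][:,2])
    for t in T: find(c,n,t)
o=monitor.get_obs(); print(o)
E
```

```text
pics
scene [ 0.91430121 -0.49860719  0.66750767] [-0.38239137  0.58342302 -0.71651547]
scene tin tip 0.9 [ 0.5902 -0.0875  0.0104] [234. 227.]
scene bottle tip 0.89 [0.5864 0.0221 0.0109] [260. 194.]
scene big_disc tip 0.64 [ 0.656  -0.0857  0.0139] [261. 238.]
scene small_disc tip 0.56 [0.6621 0.0172 0.0195] [288. 206.]
scene small_disc tip 0.56 [ 0.6994  0.1442 -0.0038] [327. 185.]
scene stout_seat tip 0.62 [ 0.6162 -0.2622  0.0308] [191. 290.]
scene slim_seat tip 0.73 [ 0.4623 -0.3685  0.0295] [ 87. 295.]
scene rest tip 0.91 [ 0.6258 -0.0336 -0.0053] [262. 221.]
scene tray tip 0.76 [0.5088 0.3421 0.    ] [296. 117.]
scene can tip 0.81 [ 0.4235 -0.0665 -0.0019] [181. 194.]
scene pencil_pot tip 0.63 [ 0.7022  0.2517 -0.0048] [346. 160.]
top [ 0.43549635 -0.02166237  0.89052981] [ 0.1522569   0.01214007 -0.98826639]
top tin tip 0.58 [ 0.5903 -0.0876  0.0084] [298. 179.]
top bottle tip 0.7 [0.5933 0.0213 0.0132] [250. 177.]
top big_disc tip 0.55 [ 0.6582 -0.0911  0.0107] [299. 150.]
top big_disc tip 0.48 [ 0.426  -0.0642 -0.0005] [287. 252.]
top small_disc tip 0.63 [0.6605 0.0202 0.01
[... 520 characters left out ...]
36  0.2537 -0.0027] [152. 132.]
{'time_s': 1.1, 'q': array([-1.31329303e+00,  1.80795108e-01,  1.60697122e+00,  1.46252861e-05,
        1.35380886e+00, -2.06272084e-01]), 'dq': array([-0.001199  , -0.00060565,  0.00047542,  0.00199888,  0.001575  ,
       -0.00070308]), 'joint_efforts': array([ 1.12900656e-03, -4.44851840e+01, -3.51684666e+01, -3.10579444e-04,
        6.66880642e-04, -1.56490991e-06]), 'eef_pos': array([ 0.2572544 , -0.51427214,  0.25000514]), 'eef_rot': array([8.54582445e-06, 9.73234671e-01, 2.29813567e-01, 7.36247645e-06]), 'wrist_force': array([ 0.42077324,  0.66063946, -0.02039611]), 'torque': array([-0.01043377, -0.01861476, -0.04442269]), 'opening': 1.0006909534084047}
```

View pics/scene0.png

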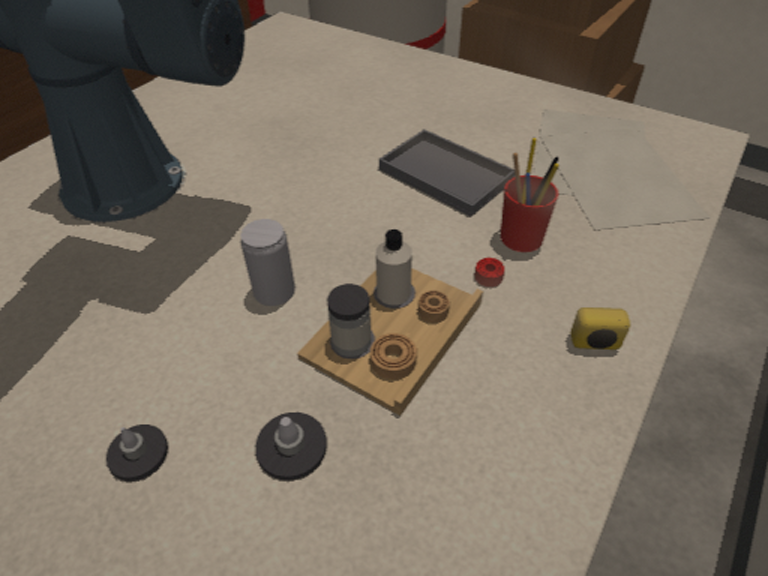

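View pics/top0.png

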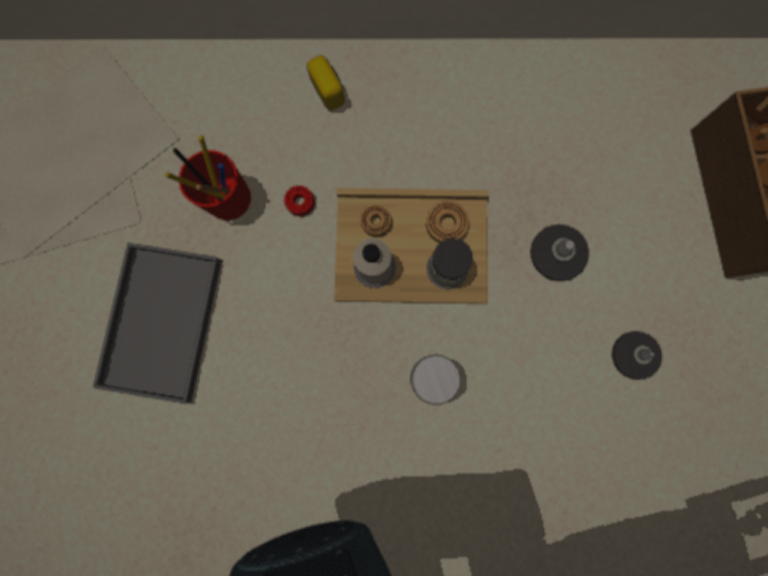

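The top view at 1.5x shows the tin at (450,262), bottle at (373,258), big disc at (447,222) and small wooden disc at (376,220). The stout stand is at (560,252), the slim stand at (637,355) and the tray at (160,322). There are two small-disc candidates, (376,220) and (300,200). The red one off the rest at (300,200) is the look-alike, and the wooden one on the rest fits the description. I'll move above the tin and look.

```bash
python3 -m pendant '[[[33,43,0,-2.6,85],[33,43,0,-2.6,85],[33,43,0,-2.7,85],[33,43,0,-2.7,85],[34,42,0,-2.7,85]]]' && python3 -m pendant '[[[33,43,0,-2.6,85],[33,43,0,-2.6,85],[33,43,0,-2.7,85],[33,43,0,-2.7,85],[34,40,0,-2.7,85],[0,0,0,0,85],[0,0,0,0,85]]]'
python3 - <<'E'
from h import *
c=cam('wrist'); save(c['img'],'w1.png',1.5); print(c['o'],c['R'])
for t in ['tin','bottle','big_disc','small_disc']: find(c,'wrist',t)
E
```

```text
time_s: 1.72
eef_pos: [0.4241, -0.2988, 0.2502]
eef_rot: [0.0, 0.993, 0.115, 0.0]
wrist_force: [1.1, -0.7, 0.2]
opening: 0.995
time_s: 2.6
eef_pos: [0.589, -0.0882, 0.2497]
eef_rot: [0.0, 1.0, 0.0, -0.0]
wrist_force: [0.1, 0.5, 0.1]
opening: 0.996
[ 0.66116741 -0.0876272   0.37350906] [[ 8.44432174e-04 -9.58238066e-01 -2.85970445e-01]
 [-9.99999132e-01 -5.20066812e-04 -1.21020767e-03]
 [ 1.01094332e-03  2.85971219e-01 -9.58237674e-01]]
wrist tin tip 0.95 [ 0.5869 -0.0911  0.0043] [258. 168.]
wrist bottle tip 0.58 [0.5892 0.023  0.0129] [161. 167.]
wrist big_disc tip 0.83 [ 0.6579 -0.0898  0.0092] [257. 107.]
wrist small_disc tip 0.76 [0.6616 0.0238 0.0145] [154. 103.]
wrist small_disc tip 0.6 [ 0.6985  0.141  -0.0007] [50. 68.]
wrist small_disc tip 0.52 [ 0.6234 -0.0348  0.0038] [210. 137.]
```

View pics/w1.png

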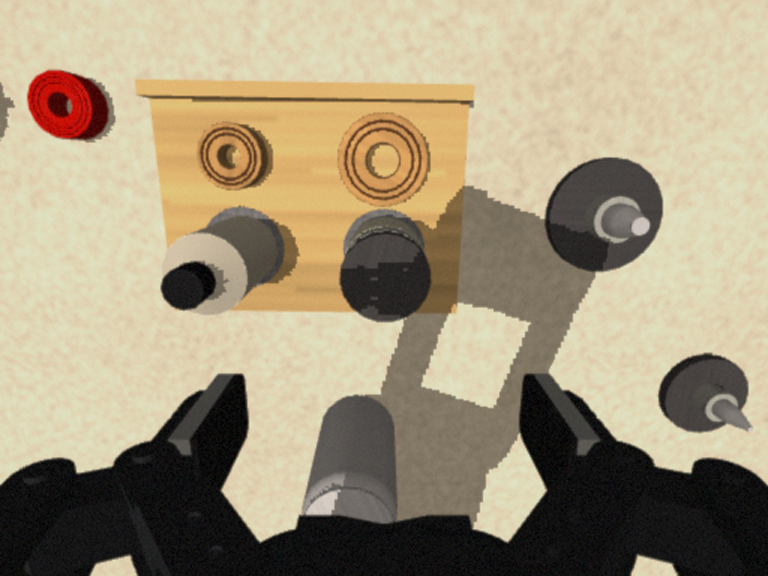

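The wrist view shows tin, bottle, both wooden discs and both stands clearly. I'll turn their pixels into positions.

```bash
python3 - <<'E'
from h import *
c=cam('wrist')
for n,u,v,z in [('tin',385,277,.1),('cap',188,286,.13),('big',383,159,.034),('small',232,155,.034),('stoutbase',604,214,.012),('stouttip',640,227,.062),('collar_st',618,219,.03),('slimbase',703,392,.012),('slimtip',749,428,.062)]:
    print(n,np.round(onz(c,u/1.5,v/1.5,z),4))
E
```

```text
tin [ 0.5905 -0.0902  0.1   ]
cap [0.5934 0.0168 0.13  ]
big [ 0.6587 -0.0891  0.034 ]
small [0.6615 0.0162 0.034 ]
stoutbase [ 0.6176 -0.2592  0.012 ]
stouttip [ 0.6149 -0.2609  0.062 ]
collar_st [ 0.616  -0.2615  0.03  ]
slimbase [ 0.4649 -0.365   0.012 ]
slimtip [ 0.4613 -0.3679  0.062 ]
```

```bash
python3 -m pendant '[[[1,-1,-45,0,85],[0,0,-45,0,85],[0,0,-40,0,85],[0,0,-30,0,85],[0,0,-13,0,85],[0,0,0,0,85]]]' && python3 -m pendant '[[[0,0,0,0,40],[0,0,0,0,40],[0,0,0,0,40],[0,0,0,0,40],[0,0,0,0,40],[0,0,0,0,40]]]' && python3 -m pendant '[[[0,0,20,0,40],[0,0,40,0,40],[0,0,50,0,40],[0,0,40,0,40],[0,0,15,0,40]]]'
```

```text
time_s: 3.65
eef_pos: [0.5899, -0.0895, 0.0766]
eef_rot: [-0.0, 1.0, -0.0, -0.001]
wrist_force: [0.4, -0.7, 0.2]
opening: 0.994
time_s: 4.4
eef_pos: [0.5916, -0.0896, 0.079]
eef_rot: [0.001, 1.0, -0.0, 0.002]
wrist_force: [-0.7, 0.8, 7.0]
opening: 0.645
time_s: 5.03
eef_pos: [0.5914, -0.0896, 0.2461]
eef_rot: [0.001, 1.0, -0.0, 0.003]
wrist_force: [-0.0, -0.4, -2.3]
opening: 0.643
```

```bash
python3 -m pendant '[[[-7,20,0,0,40],[-10,35,0,-1,40],[-14,48,0,-2,40],[-15,50,0,-2,40],[-15,50,0,-2,40]]]' && python3 -m pendant '[[[-15,50,0,-2,40],[-15,50,0,-2,40],[-15,50,0,-1,40],[-13,45,0,0,40],[-7,30,0,0,40],[-4,15,0,0,40],[0,0,0,0,40],[0,0,0,0,40]]]'
python3 - <<'E'
from h import *
c=cam('wrist'); save(c['img'],'w2.png',1.5); print(c['o'])
for t in ['tin','tray']: find(c,'wrist',t)
E
```

```text
time_s: 5.65
eef_pos: [0.5265, 0.1161, 0.2395]
eef_rot: [-0.0, 0.998, -0.062, -0.002]
wrist_force: [0.6, 0.9, -2.0]
opening: 0.637
time_s: 6.65
eef_pos: [0.4602, 0.3527, 0.2414]
eef_rot: [0.001, 0.994, -0.105, -0.0]
wrist_force: [0.4, -0.9, -1.1]
opening: 0.642
[0.53080174 0.33819273 0.3651907 ]
wrist tin tip 0.7 [0.4556 0.352  0.1699] [258. 222.]
wrist tray tip 0.7 [ 0.5107  0.3424 -0.0051] [255. 122.]
```

View pics/w2.png

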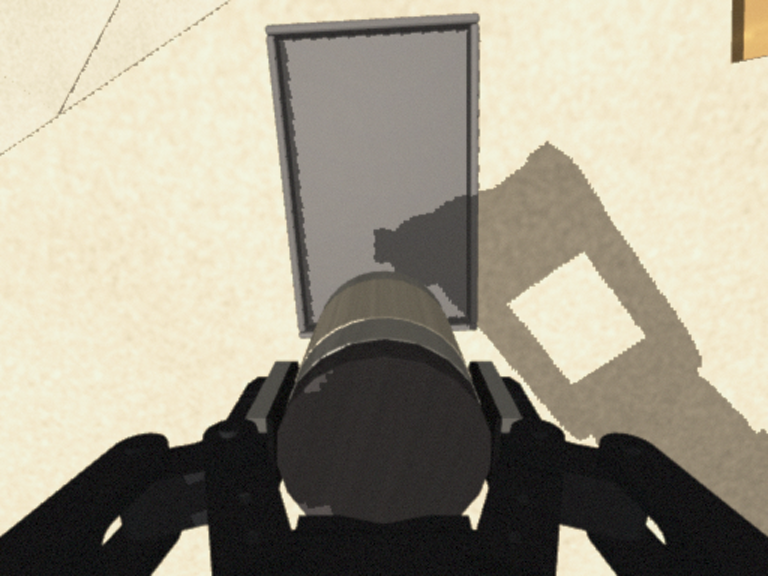

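The tin is held upright in line with the tray. I'll lower it.

```bash
python3 -m pendant '[[[0,0,-30,0,40],[0,0,-45,0,40],[0,0,-45,0,40],[0,0,-30,0,40],[0,0,-8,0,40],[0,0,-5,0,40],[0,0,-3,0,40],[0,0,0,0,40]]]'
```

```text
time_s: 7.8
eef_pos: [0.4608, 0.354, 0.077]
eef_rot: [-0.0, 0.994, -0.105, 0.001]
wrist_force: [0.7, 0.7, -3.1]
opening: 0.645
```

```bash
python3 -m pendant '[[[0,0,-2,0,40],[0,0,-2,0,40],[0,0,0,0,40]]]';  python3 -m pendant '[[[0,0,0,0,65],[0,0,0,0,75],[0,0,0,0,85],[0,0,0,0,85],[0,0,0,0,85]]]'; python3 -m pendant '[[[0,0,30,0,85],[0,0,50,0,85],[0,0,60,0,85],[0,0,40,0,85],[0,0,0,0,85]]]'
```

```text
time_s: 8.18
eef_pos: [0.4606, 0.354, 0.073]
eef_rot: [-0.0, 0.995, -0.105, 0.0]
wrist_force: [-1.9, -0.5, 5.5]
opening: 0.639
time_s: 8.8
eef_pos: [0.4602, 0.3537, 0.0719]
eef_rot: [0.0, 0.994, -0.105, -0.0]
wrist_force: [0.1, -0.6, -0.5]
opening: 0.992
time_s: 9.43
eef_pos: [0.4623, 0.3548, 0.2567]
eef_rot: [-0.002, 0.994, -0.105, 0.004]
wrist_force: [0.1, -0.4, -0.6]
opening: 0.995
```

```bash
python3 -m pendant '[[[10,-25,0,1,85],[20,-50,0,2,85],[20,-50,0,2,85],[20,-50,0,2,85],[20,-50,0,2,85],[20,-50,0,2,85],[15,-40,0,1,85],[7,-20,0,0,85]]]'; python3 -m pendant '[[[0,0,0,0,85],[0,0,-30,0,85],[0,0,-45,0,85],[0,0,-45,0,85],[0,0,-30,0,85],[0,0,-18,0,85],[0,0,0,0,85]]]'
```

```text
time_s: 10.42
eef_pos: [0.5921, 0.0167, 0.2505]
eef_rot: [-0.0, 1.0, -0.001, -0.001]
wrist_force: [0.4, -1.0, 0.8]
opening: 0.994
time_s: 11.3
eef_pos: [0.5911, 0.02, 0.0829]
eef_rot: [-0.0, 1.0, 0.0, -0.001]
wrist_force: [-0.4, -0.4, 0.7]
opening: 0.992
```

```bash
python3 -m pendant '[[[0,0,0,0,35],[0,0,0,0,35],[0,0,0,0,35],[0,0,0,0,35],[0,0,0,0,35],[0,0,0,0,35]]]' && python3 -m pendant '[[[0,0,20,0,35],[0,0,40,0,35],[0,0,45,0,35],[0,0,40,0,35],[0,0,20,0,35],[0,0,0,0,35]]]'
```

```text
time_s: 12.05
eef_pos: [0.5936, 0.0189, 0.086]
eef_rot: [-0.0, 1.0, -0.0, 0.002]
wrist_force: [-0.3, 3.0, 7.5]
opening: 0.593
time_s: 12.8
eef_pos: [0.5933, 0.0184, 0.2521]
eef_rot: [0.001, 1.0, -0.0, 0.003]
wrist_force: [-0.2, -0.2, -2.7]
opening: 0.594
```

```bash
python3 -m pendant '[[[-3,25,0,-1,35],[-5,45,0,-2,35],[-6,55,0,-2,35],[-6,55,0,-2,35],[-5,55,0,-2,35],[-5,45,0,-2,35],[-3,25,0,-1,35],[-1,10,0,0,35]]]'; python3 -m pendant '[[[0,0,0,0,35],[0,0,-30,0,35],[0,0,-45,0,35],[0,0,-45,0,35],[0,0,-30,0,35],[0,0,-10,0,35],[0,0,-5,0,35],[0,0,0,0,35]]]'
```

```text
time_s: 13.8
eef_pos: [0.557, 0.3348, 0.2474]
eef_rot: [0.001, 0.995, -0.104, -0.001]
wrist_force: [-0.0, -1.3, -1.8]
opening: 0.598
time_s: 14.8
eef_pos: [0.5592, 0.3336, 0.0852]
eef_rot: [-0.0, 0.994, -0.105, 0.001]
wrist_force: [-0.8, 0.2, -2.9]
opening: 0.595
```

```bash
python3 -m pendant '[[[0,0,-3,0,35],[0,0,-2,0,35],[0,0,0,0,35]]]';  python3 -m pendant '[[[0,0,0,0,60],[0,0,0,0,75],[0,0,0,0,85],[0,0,0,0,85],[0,0,0,0,85]]]'; python3 -m pendant '[[[0,0,30,0,85],[0,0,50,0,85],[0,0,60,0,85],[0,0,30,0,85],[0,0,0,0,85]]]'
python3 - <<'E'
from h import *
c=cam('wrist')
for t in ['tin','bottle','tray']: find(c,'wrist',t)
c=cam('top');save(c['img'][100:300,40:300],'t2.png',2)
for t in ['tin','bottle','tray','big_disc','small_disc']: find(c,'top',t)
E
```

```text
time_s: 15.18
eef_pos: [0.5589, 0.334, 0.0801]
eef_rot: [-0.0, 0.995, -0.105, 0.001]
wrist_force: [-0.1, -0.0, 3.0]
opening: 0.595
time_s: 15.8
eef_pos: [0.5582, 0.3337, 0.079]
eef_rot: [-0.0, 0.994, -0.105, -0.0]
wrist_force: [-0.4, -0.8, 0.3]
opening: 0.99
time_s: 16.42
eef_pos: [0.5598, 0.3344, 0.2528]
eef_rot: [-0.002, 0.994, -0.105, 0.003]
wrist_force: [-0.0, -0.2, -0.5]
opening: 0.998
wrist tin tip 0.72 [0.4584 0.3531 0.001 ] [258. 244.]
wrist bottle tip 0.55 [0.5569 0.34   0.0057] [252. 170.]
wrist tray tip 0.68 [ 0.5075  0.3458 -0.003 ] [256. 207.]
top tin tip 0.82 [ 0.4594  0.3593 -0.0005] [100. 236.]
top bottle tip 0.71 [0.5576 0.3393 0.007 ] [110. 192.]
top bottle tip 0.24 [ 0.6576 -0.0885  0.0073] [298. 150.]
top tray tip 0.59 [ 5.084e-01  3.471e-01 -4.000e-04] [106. 214.]
top tray tip 0.37 [ 0.6273 -0.0339 -0.0048] [274. 164.]
top big_disc tip 0.77 [ 0.6629 -0.0886  0.0123] [298. 147.]
top big_disc tip 0.29 [0.5562 0.3381 0.0036] [111. 193.]
top small_disc tip 0.81 [0.6578 0.0214 0.0068] [250. 150.]
top small_disc tip 0.77 [ 0.6941  0.1387 -0.0026] [200. 136.]
```

View pics/t2.png

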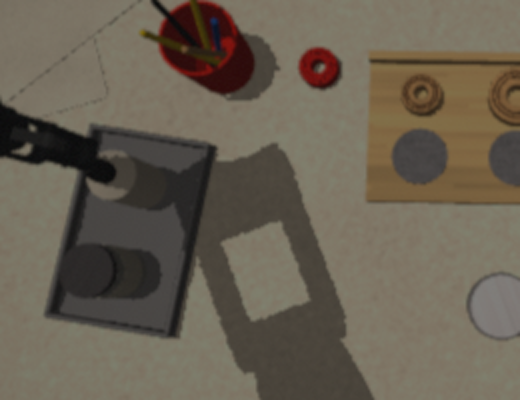

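Both stand in the tray: bottle at (115,172), tin at (90,270) in the crop. The felt spots are free. Next is the small wooden disc.

```bash
python3 -m pendant '[[[8,-25,0,1,85],[15,-45,0,2,85],[15,-50,0,2,85],[15,-50,0,2,85],[15,-50,0,2,85],[15,-50,0,2,85],[12,-35,0,1,85],[7,-10,0,0,85]]]'; python3 -m pendant '[[[0,0,-30,0,85],[0,0,-30,0,85],[0,0,0,0,85],[0,0,0,0,85]]]'
python3 - <<'E'
from h import *
c=cam('wrist'); save(c['img'],'w3.png',1.5)
print(monitor.get_obs()['eef_pos'])
for t in ['big_disc','small_disc']: find(c,'wrist',t)
g=c['img']
E
```

```text
time_s: 17.92
eef_pos: [0.6607, 0.0163, 0.2487]
eef_rot: [0.0, 1.0, -0.002, -0.0]
wrist_force: [-0.0, 0.3, -1.0]
opening: 0.993
time_s: 18.42
eef_pos: [0.6608, 0.0194, 0.1902]
eef_rot: [0.0, 1.0, 0.0, 0.001]
wrist_force: [0.7, 0.1, 0.1]
opening: 0.998
[0.66118193 0.01920964 0.19079857]
wrist big_disc tip 0.67 [ 0.6593 -0.0864  0.0117] [362. 181.]
wrist small_disc tip 0.93 [0.6612 0.0254 0.0165] [250. 180.]
wrist small_disc tip 0.57 [ 6.978e-01  1.407e-01 -5.000e-04] [135. 141.]
```

View pics/w3.png

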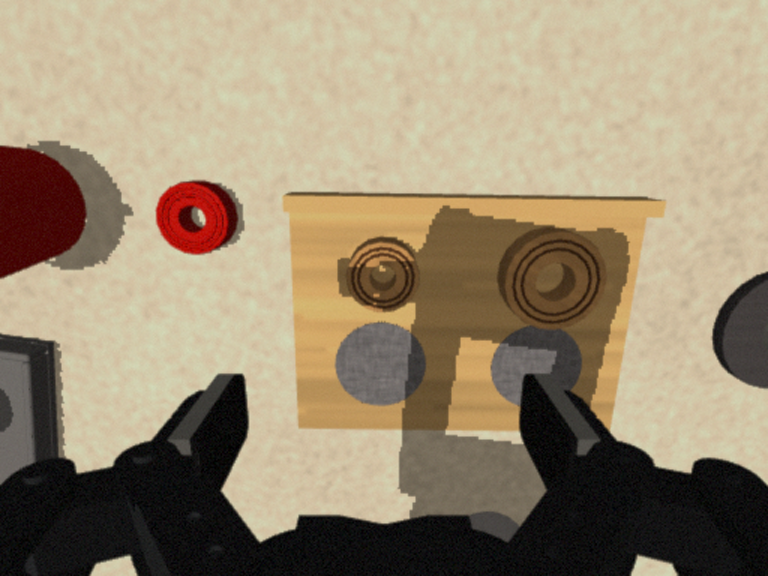

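```bash
python3 - <<'E'
from h import *
c=cam('wrist')
for n,u,v,z in [('small',382,276,.034),('big',553,279,.034),('spotL',380.5,363.5,.012),('spotR',536.5,365.5,.012)]:
    print(n,np.round(onz(c,u/1.5,v/1.5,z),4))
E
```

```text
small [0.6622 0.0199 0.034 ]
big [ 0.6603 -0.0864  0.034 ]
spotL [0.5929 0.021  0.012 ]
spotR [ 0.5913 -0.0895  0.012 ]
```

```bash
python3 -m pendant '[[[1,1,-40,0,85],[0,0,-45,0,85],[0,0,-40,0,85],[0,0,-20,0,85],[0,0,-10,0,85],[0,0,0,0,85],[0,0,0,0,85]]]';  python3 -m pendant '[[[0,0,0,0,60],[0,0,0,0,50],[0,0,0,0,30],[0,0,0,0,30],[0,0,0,0,30],[0,0,0,0,30],[0,0,0,0,30]]]'
```

```text
time_s: 19.5
eef_pos: [0.6626, 0.0196, 0.0358]
eef_rot: [0.0, 1.0, -0.0, 0.001]
wrist_force: [-0.1, -0.6, -0.3]
opening: 0.995
time_s: 20.38
eef_pos: [0.6619, 0.0197, 0.0352]
eef_rot: [0.0, 1.0, -0.0, 0.001]
wrist_force: [-0.8, 0.8, 5.5]
opening: 0.515
```

```bash
python3 -m pendant '[[[0,0,15,0,30],[0,0,35,0,30],[0,0,45,0,30],[0,0,30,0,30],[-5,-10,0,0,30],[-15,-30,0,0,30],[-24,-46,0,0,30],[-25,-49,0,0,30]]]';  python3 -m pendant '[[[-25,-49,0,0,30],[-25,-49,0,0,30],[-25,-49,0,0,30],[-24,-45,0,0,30],[-15,-30,0,0,30],[-10,-18,0,0,30],[-5,-10,0,0,30],[0,0,0,0,30]]]'
python3 - <<'E'
from h import *
c=cam('wrist'); save(c['img'],'w4.png',1.5); print(monitor.get_obs()['eef_pos'])
for t in ['slim_seat','stout_seat','small_disc']: find(c,'wrist',t)
E
```

```text
time_s: 21.38
eef_pos: [0.5903, -0.1162, 0.1576]
eef_rot: [-0.0, 1.0, 0.0, -0.001]
wrist_force: [1.0, -0.6, -1.1]
opening: 0.516
time_s: 22.38
eef_pos: [0.4631, -0.365, 0.1586]
eef_rot: [-0.0, 1.0, -0.0, -0.0]
wrist_force: [0.5, 0.3, -0.4]
opening: 0.516
[ 0.46347949 -0.36452204  0.15871906]
wrist slim_seat tip 0.76 [ 0.4638 -0.3672  0.0278] [258. 191.]
wrist small_disc tip 0.97 [ 0.4608 -0.3636  0.1384] [253. 255.]
```

View pics/w4.png

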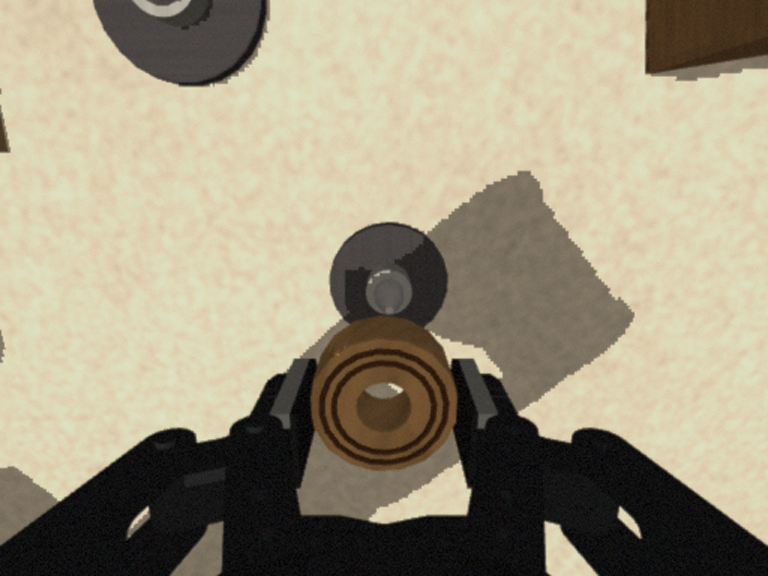

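```bash
python3 - <<'E'
from h import *
c=cam('wrist'); z=monitor.get_obs()['eef_pos']; print(z)
for n,u,v,z in [('base',389,281,.012),('collar',389,290,.030),('tip',387,299,.062),('disc',385,408,z[2]-.001)]:
    print(n,np.round(onz(c,u/1.5,v/1.5,z),4))
E
```

```text
[ 0.46379898 -0.36431746  0.15898413]
base [ 0.4638 -0.3673  0.012 ]
collar [ 0.4634 -0.3671  0.03  ]
tip [ 0.4679 -0.3657  0.062 ]
disc [ 0.4632 -0.3643  0.158 ]
```

```bash
python3 -m pendant '[[[0,-3,-10,0,30],[0,0,-25,0,30],[0,0,-20,0,30],[0,0,-10,0,30],[0,0,-6,0,30],[0,0,-6,0,30],[0,0,0,0,30],[0,0,0,0,30]]]'; python3 -m pendant '[[[0,0,-5,0,30],[0,0,-5,0,30],[0,0,-4,0,30],[0,0,0,0,30]]]'
```

```text
time_s: 23.62
eef_pos: [0.4635, -0.3686, 0.0825]
eef_rot: [0.0, 1.0, -0.0, 0.0]
wrist_force: [1.3, 0.1, -0.1]
opening: 0.509
time_s: 24.12
eef_pos: [0.463, -0.3679, 0.0674]
eef_rot: [-0.0, 1.0, -0.0, -0.0]
wrist_force: [-0.4, 0.4, -0.5]
opening: 0.512
```

```bash
python3 -m pendant '[[[0,0,-3,0,30],[0,0,-3,0,30],[0,0,0,0,30]]]'; python3 -m pendant '[[[0,0,-2,0,30],[0,0,-2,0,30],[0,0,0,0,30]]]';python3 -m pendant '[[[0,0,-2,0,30],[0,0,0,0,30]]]'
```

```text
time_s: 24.5
eef_pos: [0.4628, -0.3679, 0.0615]
eef_rot: [-0.0, 1.0, -0.0, -0.0]
wrist_force: [-1.0, 0.5, -1.2]
opening: 0.52
time_s: 24.88
eef_pos: [0.4629, -0.3679, 0.0577]
eef_rot: [-0.0, 1.0, -0.0, -0.0]
wrist_force: [-4.5, 2.7, 1.6]
opening: 0.512
time_s: 25.12
eef_pos: [0.4629, -0.3679, 0.056]
eef_rot: [-0.0, 1.0, -0.0, -0.0]
wrist_force: [-5.1, 3.4, 4.4]
opening: 0.511
```

```bash
python3 -m pendant '[[[-1,1,-2,0,30],[0,0,0,0,30]]]'; python3 -m pendant '[[[0,0,-2,0,30],[0,0,0,0,30]]]'
```

```text
time_s: 25.38
eef_pos: [0.4627, -0.3678, 0.0549]
eef_rot: [0.001, 1.0, -0.0, 0.001]
wrist_force: [-3.4, 3.0, 7.2]
opening: 0.517
time_s: 25.62
eef_pos: [0.4628, -0.3678, 0.0536]
eef_rot: [0.001, 1.0, -0.0, 0.0]
wrist_force: [-3.8, 4.8, 12.0]
opening: 0.518
```

```bash
python3 -m pendant '[[[-1,1,-2,0,30],[0,0,0,0,30],[0,0,0,0,30]]]'; python3 -m pendant '[[[0,0,-2,0,30],[0,0,0,0,30],[0,0,0,0,30]]]'
```

```text
time_s: 26.0
eef_pos: [0.4627, -0.3678, 0.0531]
eef_rot: [0.002, 1.0, -0.0, 0.001]
wrist_force: [-5.5, 4.7, 20.0]
opening: 0.514
time_s: 26.38
eef_pos: [0.4627, -0.3678, 0.053]
eef_rot: [0.002, 1.0, -0.0, 0.001]
wrist_force: [-11.2, 9.6, 35.0]
opening: 0.516
```

```bash
python3 -m pendant '[[[1,-1,5,0,30],[0,0,0,0,30]]]'; python3 -m pendant '[[[0,0,0,0,60],[0,0,0,0,75],[0,0,0,0,85],[0,0,0,0,85],[0,0,0,0,85],[0,0,0,0,85]]]'; python3 -m pendant '[[[0,0,10,0,85],[0,0,30,0,85],[0,0,50,0,85],[0,0,20,0,85],[0,0,0,0,85],[0,0,0,0,85]]]'
python3 - <<'E'
from h import *
c=cam('wrist'); save(c['img'][150:350,150:362],'w5.png',2.5); print(monitor.get_obs()['eef_pos'])
find(c,'wrist','small_disc')
for z in (.052,.056): print(pix(c,(.463,-.367,z)), pix(c,(.463,-.344,z)),pix(c,(.463,-.390,z)))
c=cam('scene');save(c['img'][250:370,30:250],'s5.png',3)
E
```

```text
time_s: 26.62
eef_pos: [0.4626, -0.3678, 0.0535]
eef_rot: [0.001, 1.0, -0.0, 0.0]
wrist_force: [-1.9, 1.4, 5.5]
opening: 0.512
time_s: 27.38
eef_pos: [0.4623, -0.3673, 0.053]
eef_rot: [0.0, 1.0, -0.0, 0.0]
wrist_force: [-0.2, 0.1, 0.1]
opening: 0.999
time_s: 28.12
eef_pos: [0.4618, -0.3667, 0.1621]
eef_rot: [-0.001, 1.0, -0.0, -0.0]
wrist_force: [0.1, 0.1, -0.9]
opening: 0.996
[ 0.46157332 -0.36652865  0.16155828]
wrist small_disc tip 0.8 [ 0.4612 -0.3639  0.0316] [253. 193.]
(np.float64(256.3789526493412), np.float64(197.7715709988749)) (np.float64(227.09152399426733), np.float64(197.7748738166035)) (np.float64(285.6682836077439), np.float64(197.7682679666187))
(np.float64(256.3919381865431), np.float64(199.27396404021403)) (np.float64(226.6379231602565), np.float64(199.27726990952937)) (np.float64(286.14791661325035), np.float64(199.2706579527518))
```

View pics/w5.png

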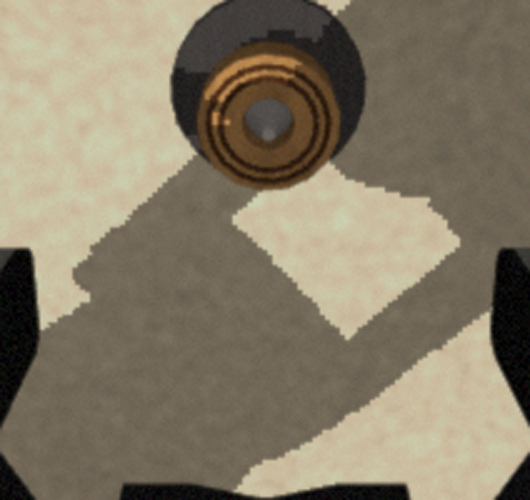

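View pics/s5.png

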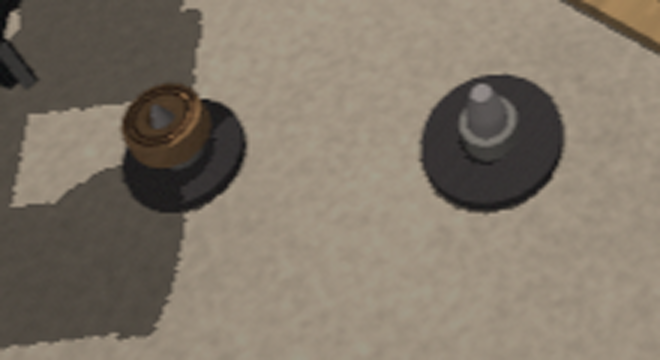

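The slim stand carries the disc level, and the taper tip shows through it. The TCP stopped hard at the predicted home height: 0.053 m at 35 N. Next is the big disc.

```bash
python3 -m pendant '[[[10,15,0,0,85],[30,40,0,0,85],[35,48,0,0,85],[35,50,0,0,85],[35,50,0,0,85],[30,45,0,0,85],[16,20,0,0,85],[7,10,0,0,85]]]'; python3 -m pendant '[[[0,0,0,0,85],[0,0,0,0,85]]]'
python3 - <<'E'
from h import *
c=cam('wrist'); save(c['img'][120:300,150:390],'w6.png',3); print(monitor.get_obs()['eef_pos'])
find(c,'wrist','big_disc')
print(pix(c,(.6605,-.088,.034)))
E
```

```text
time_s: 29.28
eef_pos: [0.6607, -0.0865, 0.1623]
eef_rot: [-0.0, 1.0, 0.001, -0.0]
wrist_force: [-0.3, -0.6, -1.1]
opening: 0.999
time_s: 29.52
eef_pos: [0.6597, -0.0901, 0.1628]
eef_rot: [0.0, 1.0, -0.001, -0.0]
wrist_force: [0.5, -0.4, 0.8]
opening: 0.999
[ 0.65967877 -0.09036227  0.16288044]
wrist big_disc tip 0.77 [ 0.6594 -0.0882  0.012 ] [254. 186.]
(np.float64(253.28570323758), np.float64(191.80281866150762))
```

View pics/w6.png

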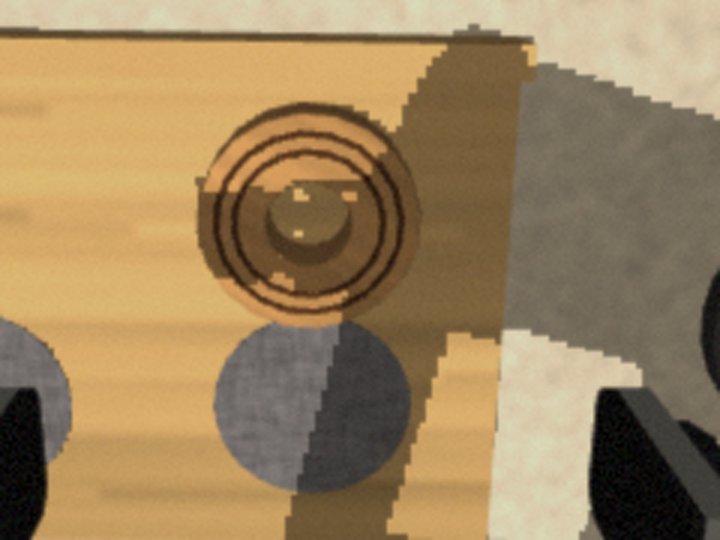

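```bash
python3 -m pendant '[[[-1,1.5,-30,0,85],[0,0,-40,0,85],[0,0,-30,0,85],[0,0,-18,0,85],[0,0,-10,0,85],[0,0,0,0,85],[0,0,0,0,85]]]'
```

```text
time_s: 30.5
eef_pos: [0.6602, -0.0881, 0.0364]
eef_rot: [0.0, 1.0, -0.0, 0.001]
wrist_force: [0.0, 0.0, 0.3]
opening: 0.994
```

```bash
python3 -m pendant '[[[0,0,-4,0,85],[0,0,0,0,70],[0,0,0,0,60],[0,0,0,0,45],[0,0,0,0,45],[0,0,0,0,45],[0,0,0,0,45],[0,0,0,0,45]]]'; python3 -m pendant '[[[0,0,15,0,45],[0,0,35,0,45],[0,0,45,0,45],[0,0,30,0,45],[0,0,0,0,45]]]'
```

```text
time_s: 31.5
eef_pos: [0.6599, -0.0879, 0.032]
eef_rot: [0.0, 1.0, -0.0, 0.001]
wrist_force: [-1.0, 1.1, 6.3]
opening: 0.731
time_s: 32.12
eef_pos: [0.6613, -0.0884, 0.1601]
eef_rot: [0.001, 1.0, -0.0, 0.003]
wrist_force: [-0.6, -0.4, -1.5]
opening: 0.729
```

```bash
python3 -m pendant '[[[-4,-15,0,0,45],[-10,-40,0,0,45],[-12,-50,0,0,45],[-10,-40,0,0,45],[-5,-20,0,0,45],[-3,-8,0,0,45],[0,0,0,0,45],[0,0,0,0,45]]]'
python3 - <<'E'
from h import *
c=cam('wrist'); save(c['img'],'w7.png',1.5); print(monitor.get_obs()['eef_pos'])
for t in ['stout_seat','big_disc']: find(c,'wrist',t)
for u,v,z in [(384,281,.012),(384,408,.16)]: print(onz(c,u/1.5,v/1.5,z))
E
```

```text
time_s: 33.12
eef_pos: [0.6156, -0.2593, 0.1558]
eef_rot: [-0.0, 1.0, 0.001, -0.0]
wrist_force: [0.0, -0.4, -1.1]
opening: 0.729
[ 0.61563071 -0.25931733  0.15588705]
wrist stout_seat tip 0.62 [ 0.6189 -0.2587  0.0298] [255. 190.]
wrist big_disc tip 0.61 [ 0.6166 -0.2578  0.1352] [253. 249.]
[ 0.61636744 -0.2594277   0.012     ]
[ 0.617915   -0.25914911  0.16      ]
```

View pics/w7.png

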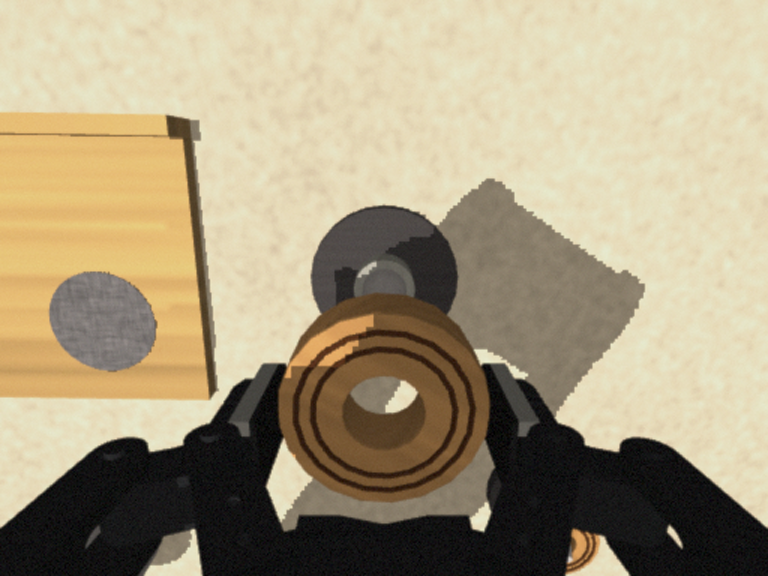

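```bash
python3 -m pendant '[[[0,0,-10,0,45],[0,0,-25,0,45],[0,0,-20,0,45],[0,0,-10,0,45],[0,0,-6,0,45],[0,0,-5,0,45],[0,0,0,0,45],[0,0,0,0,45]]]'; python3 -m pendant '[[[0,0,-5,0,45],[0,0,-5,0,45],[0,0,-4,0,45],[0,0,0,0,45]]]'; python3 -m pendant '[[[0,0,-3,0,45],[0,0,0,0,45],[0,0,0,0,45]]]'
```

```text
time_s: 34.28
eef_pos: [0.6156, -0.261, 0.0806]
eef_rot: [0.0, 1.0, -0.0, 0.0]
wrist_force: [0.0, -0.8, 0.3]
opening: 0.729
time_s: 34.78
eef_pos: [0.6155, -0.2605, 0.0657]
eef_rot: [-0.0, 1.0, -0.0, 0.0]
wrist_force: [1.9, 1.2, -1.4]
opening: 0.724
time_s: 35.15
eef_pos: [0.6159, -0.2606, 0.0633]
eef_rot: [0.0, 1.0, -0.0, 0.001]
wrist_force: [4.6, 3.1, 0.1]
opening: 0.73
```

Lateral force of +x 4.6 and +y 3.1 shows the taper centre lies further +x and +y, so I'll correct that way.

```bash
python3 -m pendant '[[[1,1,-3,0,45],[0,0,0,0,45]]]'; python3 -m pendant '[[[0.5,0.5,-3,0,45],[0,0,0,0,45]]]'; python3 -m pendant '[[[0,0,-2,0,45],[0,0,0,0,45]]]'
```

```text
time_s: 35.4
eef_pos: [0.6166, -0.2598, 0.06]
eef_rot: [0.0, 1.0, -0.0, 0.0]
wrist_force: [4.6, 0.7, 0.4]
opening: 0.729
time_s: 35.65
eef_pos: [0.617, -0.2595, 0.0568]
eef_rot: [0.0, 1.0, -0.0, 0.0]
wrist_force: [5.9, -0.2, -0.2]
opening: 0.724
time_s: 35.9
eef_pos: [0.617, -0.2595, 0.0551]
eef_rot: [0.0, 1.0, -0.0, 0.0]
wrist_force: [5.6, 0.5, 1.0]
opening: 0.73
```

```bash
python3 -m pendant '[[[1,0,-2,0,45],[0,0,0,0,45]]]'; python3 -m pendant '[[[0,0,-2,0,45],[0,0,0,0,45]]]'; python3 -m pendant '[[[0,0,-2,0,45],[0,0,0,0,45]]]'
```

```text
time_s: 36.15
eef_pos: [0.6174, -0.2595, 0.0527]
eef_rot: [0.0, 1.0, -0.0, -0.0]
wrist_force: [2.9, -1.1, 2.5]
opening: 0.727
time_s: 36.4
eef_pos: [0.6175, -0.2595, 0.0511]
eef_rot: [0.0, 1.0, -0.0, -0.0]
wrist_force: [0.3, -1.5, 3.4]
opening: 0.725
time_s: 36.65
eef_pos: [0.6175, -0.2595, 0.05]
eef_rot: [0.0, 1.0, -0.0, -0.0]
wrist_force: [-2.7, 0.8, 10.1]
opening: 0.727
```

```bash
python3 -m pendant '[[[0,0,-2,0,45],[0,0,0,0,45],[0,0,0,0,45]]]'; python3 -m pendant '[[[0,0,-2,0,45],[0,0,0,0,45],[0,0,0,0,45]]]'
```

```text
time_s: 37.02
eef_pos: [0.6176, -0.2595, 0.0499]
eef_rot: [0.0, 1.0, -0.0, -0.0]
wrist_force: [-7.9, 2.4, 22.4]
opening: 0.73
time_s: 37.4
eef_pos: [0.6177, -0.2595, 0.0498]
eef_rot: [0.0, 1.0, 0.0, -0.0]
wrist_force: [-13.2, 5.7, 33.8]
opening: 0.729
```

```bash
python3 -m pendant '[[[-1,0,-2,0,45],[0,0,0,0,45],[0,0,0,0,45]]]'; python3 -m pendant '[[[1,0,6,0,45],[0,0,0,0,45]]]'; python3 -m pendant '[[[0,0,0,0,70],[0,0,0,0,80],[0,0,0,0,85],[0,0,0,0,85],[0,0,0,0,85]]]'; python3 -m pendant '[[[0,0,10,0,85],[0,0,30,0,85],[0,0,50,0,85],[0,0,20,0,85],[0,0,0,0,85],[0,0,0,0,85]]]'
python3 - <<'E'
from h import *
c=cam('wrist'); print(monitor.get_obs()['eef_pos'])
find(c,'wrist','big_disc'); find(c,'wrist','small_disc')
c2=cam('scene')
find(c2,'scene','big_disc'); find(c2,'scene','small_disc')
s=cv2.resize(c2['img'][240:370,30:250],None,fx=3,fy=3,interpolation=cv2.INTER_CUBIC)
for n,o,r in [('b',(.6178,-.2595),.032),('s',(.4628,-.3675),.023)]:
    for z,col in [(.052,(0,255,0)),(.055,(255,0,0))]:
        pts=[pix(c2,(o[0]+r*np.cos(a),o[1]+r*np.sin(a),z)) for a in np.linspace(0,6.283,60)]
        for u,v in pts: cv2.circle(s,(int((u-30+.5)*3),int((v-240+.5)*3)),1,col,-1)
save(s,'s8.png')
w=cv2.resize(c['img'][140:270,150:360],None,fx=3,fy=3,interpolation=cv2.INTER_CUBIC);
for z,col in [(.052,(0,255,0)),(.056,(255,0,0))]:
    for a in np.linspace(0,6.283,60):
        u,v=pix(c,(.6178+.032*np.cos(a),-.2595+.032*np.sin(a),z)); cv2.circle(w,(int((u-150+.5)*3),int((v-140+.5)*3)),1,col,-1)
save(w,'w8.png')
E
```

```text
time_s: 37.78
eef_pos: [0.6177, -0.2596, 0.0497]
eef_rot: [0.0, 1.0, 0.0, 0.0]
wrist_force: [-14.9, 8.9, 43.5]
opening: 0.727
time_s: 38.02
eef_pos: [0.6176, -0.2595, 0.0501]
eef_rot: [0.0, 1.0, -0.0, -0.0]
wrist_force: [-3.8, 0.5, 12.5]
opening: 0.729
time_s: 38.65
eef_pos: [0.6177, -0.2592, 0.0488]
eef_rot: [-0.0, 1.0, -0.0, -0.0]
wrist_force: [-0.4, -0.0, 0.2]
opening: 0.997
time_s: 39.4
eef_pos: [0.6168, -0.2587, 0.1571]
eef_rot: [-0.001, 1.0, -0.0, -0.001]
wrist_force: [-0.7, -0.2, -0.1]
opening: 0.994
[ 0.61656774 -0.25853177  0.15659318]
wrist big_disc tip 0.83 [ 0.6136 -0.2607  0.0299] [258. 197.]
wrist small_disc tip 0.47 [ 0.4641 -0.3624  0.0331] [363. 345.]
scene big_disc tip 0.67 [ 0.614  -0.2597  0.0318] [190. 288.]
scene big_disc tip 0.45 [0.5058 0.3387 0.0039] [295. 116.]
scene small_disc tip 0.89 [ 0.4611 -0.3702  0.0329] [ 85. 294.]
scene small_disc tip 0.51 [ 6.970e-01  1.405e-01 -4.000e-04] [326. 184.]
```

View pics/s8.png

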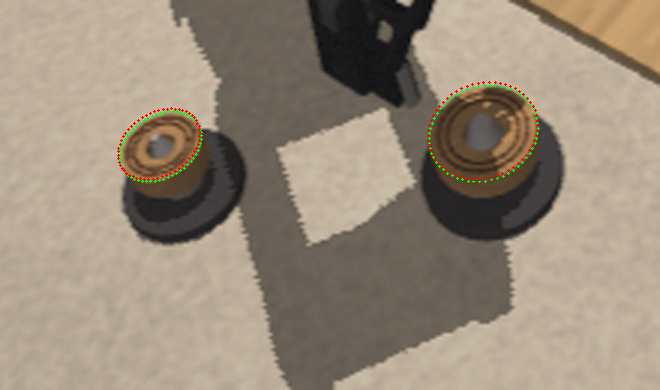

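View pics/w8.png

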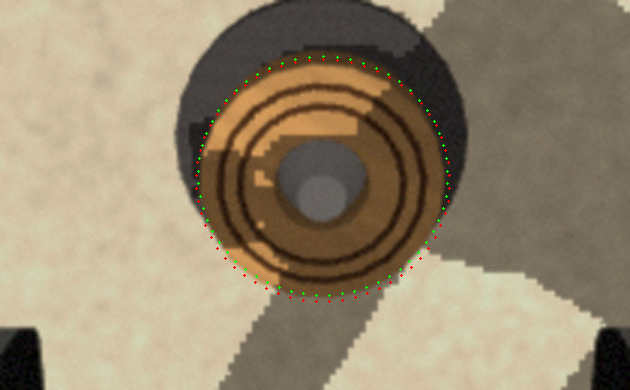

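Both disc outlines fit the home height (green): the small disc at (160,145) and the big one at (485,130) in the scene crop, both level. The press ended on a hard stop at the predicted height, so both are home. Now I'll fetch the bottle.

```bash
python3 -m pendant '[[[0,0,40,0,85],[0,10,50,0,85],[-2,25,4,0,85],[-5,50,0,-1,85],[-5,55,0,-1,85],[-6,55,0,-1,85],[-6,55,0,-1,85],[-6,55,0,-1,85]]]'; python3 -m pendant '[[[-6,55,0,-2,85],[-6,55,0,-2,85],[-6,55,0,-2,85],[-5,55,0,-1,85],[-5,40,0,0,85],[-1,20,0,0,85],[0,8,0,0,85],[0,0,0,0,85]]]'
python3 - <<'E'
from h import *
c=cam('wrist'); print(monitor.get_obs()['eef_pos'],monitor.get_obs()['eef_rot'])
for t in ['tin','bottle']: find(c,'wrist',t)
E
```

```text
time_s: 40.7
eef_pos: [0.5866, 0.048, 0.2518]
eef_rot: [-0.0, 0.999, -0.044, -0.001]
wrist_force: [0.3, -0.1, 0.0]
opening: 0.997
time_s: 41.7
eef_pos: [0.5589, 0.3331, 0.2526]
eef_rot: [0.0, 0.994, -0.105, -0.0]
wrist_force: [-0.5, 0.0, 0.7]
opening: 0.996
[0.55908006 0.33264714 0.25270908] [ 3.18621171e-04  9.94445072e-01 -1.05256280e-01 -1.13982090e-04]
wrist tin tip 0.68 [0.4594 0.3517 0.0024] [257. 242.]
wrist tin tip 0.25 [ 0.7038  0.2498 -0.0008] [303.  20.]
wrist bottle tip 0.74 [0.5571 0.3381 0.0058] [252. 168.]
```

```bash
python3 -m pendant '[[[0,0,-40,0,85],[0,0,-50,0,85],[0,0,-45,0,85],[0,0,-25,0,85],[0,0,-12,0,85],[0,0,0,0,85]]]'; python3 -m pendant '[[[0,0,0,0,35],[0,0,0,0,35],[0,0,0,0,35],[0,0,0,0,35],[0,0,0,0,35],[0,0,0,0,35]]]' && python3 -m pendant '[[[0,0,20,0,35],[0,0,40,0,35],[0,0,45,0,35],[0,0,40,0,35],[0,0,20,0,35],[0,0,0,0,35]]]'
```

```text
time_s: 42.6
eef_pos: [0.5588, 0.3331, 0.0807]
eef_rot: [0.0, 0.994, -0.105, -0.0]
wrist_force: [-0.7, -0.3, -0.0]
opening: 0.997
time_s: 43.35
eef_pos: [0.56, 0.3344, 0.0831]
eef_rot: [-0.001, 0.995, -0.105, 0.002]
wrist_force: [-1.0, 0.7, 6.7]
opening: 0.592
time_s: 44.1
eef_pos: [0.5593, 0.334, 0.2477]
eef_rot: [-0.001, 0.995, -0.105, 0.001]
wrist_force: [0.2, 0.0, -2.1]
opening: 0.59
```

```bash
python3 -m pendant '[[[3,-25,0,1,35],[5,-45,0,2,35],[6,-55,0,2,35],[6,-55,0,2,35],[5,-55,0,2,35],[5,-45,0,2,35],[3,-25,0,1,35],[1,-10,0,0,35]]]'; python3 -m pendant '[[[0,0,0,0,35],[0,0,-30,0,35],[0,0,-45,0,35],[0,0,-40,0,35],[0,0,-25,0,35],[0,0,-10,0,35],[0,0,-4,0,35],[0,0,0,0,35]]]'
```

```text
time_s: 45.1
eef_pos: [0.5917, 0.0174, 0.2436]
eef_rot: [-0.0, 1.0, -0.001, -0.002]
wrist_force: [-0.5, 1.3, -2.9]
opening: 0.589
time_s: 46.1
eef_pos: [0.5934, 0.019, 0.0928]
eef_rot: [0.0, 1.0, -0.0, 0.001]
wrist_force: [-0.5, 0.3, -2.6]
opening: 0.592
```

```bash
python3 -m pendant '[[[0,0,-2,0,35],[0,0,-2,0,35],[0,0,0,0,35]]]';  python3 -m pendant '[[[0,0,0,0,60],[0,0,0,0,75],[0,0,0,0,85],[0,0,0,0,85],[0,0,0,0,85]]]'; python3 -m pendant '[[[0,0,30,0,85],[0,0,50,0,85],[0,0,60,0,85],[0,0,22,0,85],[0,0,0,0,85]]]'
```

```text
time_s: 46.48
eef_pos: [0.5935, 0.0186, 0.0891]
eef_rot: [0.0, 1.0, -0.0, 0.001]
wrist_force: [-0.1, 0.2, 3.8]
opening: 0.591
time_s: 47.1
eef_pos: [0.5927, 0.0187, 0.0879]
eef_rot: [-0.0, 1.0, -0.0, -0.0]
wrist_force: [0.7, -0.9, 0.3]
opening: 0.993
time_s: 47.72
eef_pos: [0.594, 0.0186, 0.2524]
eef_rot: [0.0, 1.0, -0.0, 0.002]
wrist_force: [-0.3, -1.0, -0.3]
opening: 0.993
```

```bash
python3 -m pendant '[[[-10,25,0,-1,85],[-20,50,0,-2,85],[-20,50,0,-2,85],[-20,50,0,-2,85],[-20,50,0,-2,85],[-20,50,0,-2,85],[-15,40,0,-1,85],[-7,20,0,0,85]]]'; python3 -m pendant '[[[0,0,0,0,85],[0,0,-30,0,85],[0,0,-45,0,85],[0,0,-45,0,85],[0,0,-35,0,85],[0,0,-20,0,85],[0,0,0,0,85]]]'
```

```text
time_s: 48.72
eef_pos: [0.4588, 0.3551, 0.2476]
eef_rot: [0.001, 0.995, -0.104, -0.002]
wrist_force: [-0.8, 0.2, -0.5]
opening: 0.995
time_s: 49.6
eef_pos: [0.4602, 0.3524, 0.0735]
eef_rot: [0.001, 0.994, -0.105, -0.001]
wrist_force: [1.0, -0.2, -0.0]
opening: 0.994
```

```bash
python3 -m pendant '[[[0,0,0,0,40],[0,0,0,0,40],[0,0,0,0,40],[0,0,0,0,40],[0,0,0,0,40],[0,0,0,0,40]]]' && python3 -m pendant '[[[0,0,20,0,40],[0,0,45,0,40],[0,0,55,0,40],[0,0,50,0,40],[0,0,25,0,40],[0,0,0,0,40]]]'
```

```text
time_s: 50.35
eef_pos: [0.4623, 0.3545, 0.0772]
eef_rot: [-0.001, 0.995, -0.105, 0.002]
wrist_force: [0.5, -0.9, 7.2]
opening: 0.639
time_s: 51.1
eef_pos: [0.4617, 0.3544, 0.2735]
eef_rot: [-0.002, 0.995, -0.105, 0.003]
wrist_force: [0.6, -1.1, -2.3]
opening: 0.64
```

```bash
python3 -m pendant '[[[7,-20,0,0,40],[10,-35,0,1,40],[14,-48,0,2,40],[15,-50,0,2,40],[15,-50,0,2,40]]]' && python3 -m pendant '[[[15,-50,0,2,40],[15,-50,0,2,40],[15,-50,0,1,40],[13,-45,0,0,40],[7,-30,0,0,40],[4,-15,0,0,40],[0,0,0,0,40],[0,0,0,0,40]]]' && python3 -m pendant '[[[0,0,-30,0,40],[0,0,-45,0,40],[0,0,-45,0,40],[0,0,-35,0,40],[0,0,-18,0,40],[0,0,-8,0,40],[0,0,0,0,40]]]'
```

```text
time_s: 51.72
eef_pos: [0.5209, 0.148, 0.2678]
eef_rot: [0.0, 0.999, -0.043, -0.002]
wrist_force: [0.7, 0.5, -2.6]
opening: 0.643
time_s: 52.72
eef_pos: [0.5903, -0.0882, 0.2695]
eef_rot: [-0.0, 1.0, 0.0, -0.001]
wrist_force: [0.2, 0.7, -2.4]
opening: 0.645
time_s: 53.6
eef_pos: [0.5912, -0.0891, 0.0897]
eef_rot: [0.0, 1.0, 0.0, 0.0]
wrist_force: [0.2, -0.6, -1.4]
opening: 0.638
```

```bash
python3 -m pendant '[[[0,0,-3,0,40],[0,0,-3,0,40],[0,0,-1,0,40],[0,0,0,0,40]]]';  python3 -m pendant '[[[0,0,0,0,65],[0,0,0,0,75],[0,0,0,0,85],[0,0,0,0,85],[0,0,0,0,85]]]'; python3 -m pendant '[[[0,0,30,0,85],[0,0,50,0,85],[0,0,60,0,85],[0,0,30,0,85],[-20,0,10,0,85],[-50,0,0,0,85],[-40,0,0,0,85],[0,0,0,0,85]]]'
python3 - <<'E'
from h import *
for n in ['wrist','top','scene']:
    c=cam(n)
    for t in ['tin','bottle','big_disc','small_disc']: find(c,n,t)
save(c['img'],'s9.png',1.5)
E
```

```text
time_s: 54.1
eef_pos: [0.5913, -0.0895, 0.0832]
eef_rot: [0.0, 1.0, -0.0, 0.001]
wrist_force: [-2.0, -0.1, 6.2]
opening: 0.641
time_s: 54.72
eef_pos: [0.5907, -0.0892, 0.0819]
eef_rot: [-0.0, 1.0, -0.0, -0.0]
wrist_force: [-0.1, -0.2, -0.6]
opening: 0.997
time_s: 55.72
eef_pos: [0.4788, -0.0889, 0.2619]
eef_rot: [-0.0, 1.0, -0.001, -0.0]
wrist_force: [1.0, -0.1, 0.4]
opening: 0.995
wrist tin tip 0.67 [ 0.5865 -0.091   0.0096] [257.  71.]
wrist tin tip 0.63 [ 0.624  -0.0352  0.0021] [207.  35.]
wrist bottle tip 0.92 [0.5896 0.0269 0.0112] [152.  68.]
wrist big_disc tip 0.98 [ 0.6163 -0.2613  0.0271] [421.  38.]
wrist small_disc tip 0.83 [ 0.4609 -0.3624  0.0346] [491. 184.]
top tin tip 0.53 [ 0.5887 -0.0884  0.0076] [298. 180.]
top tin tip 0.27 [0.7025 0.2561 0.0019] [150. 132.]
top bottle tip 0.96 [0.5905 0.0253 0.0112] [248. 178.]
top small_disc tip 0.76 [ 0.4599 -0.3639  0.0304] [427. 237.]
top small_disc tip 0.55 [ 0.696   0.1362 -0.    ] [201. 135.]
scene tin tip 0.81 [ 0.5894 -0.0871  0.01  ] [234. 226.]
scene bottle tip 0.56 [0.5877 0.022  0.014 ] [260. 193.]
scene big_disc tip 0.86 [ 0.6144 -0.2571  0.0314] [192. 288.]
scene small_disc tip 0.71 [0.6991 0.1415 0.0052] [327. 183.]
scene small_disc tip 0.57 [ 0.4633 -0.3675  0.0317] [ 87. 294.]
scene small_disc tip 0.53 [0.5867 0.0201 0.0102] [260. 195.]
```

View pics/s9.png

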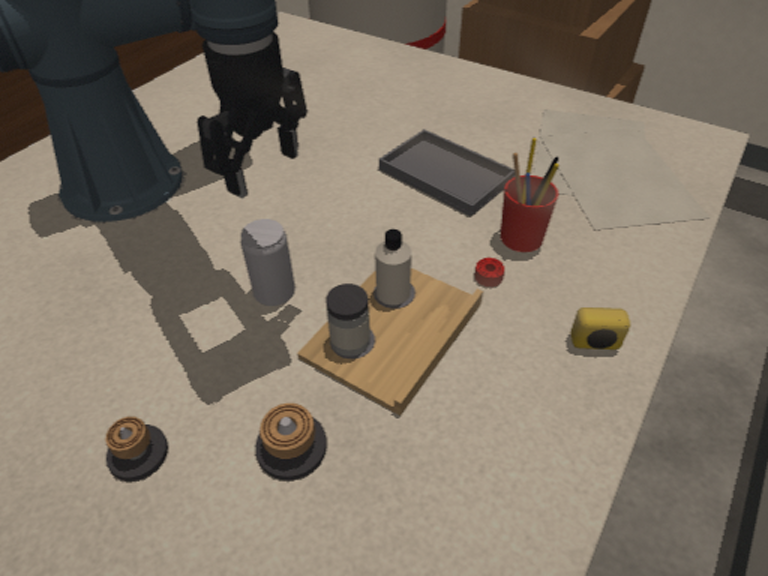

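The tin at (348,330) and the bottle at (394,275) stand at the same pixels as at the start. The discs are level on their stands at (127,438) and (287,435), the can and pencil pot haven't moved, and the arm is clear. I'm handing in.

```bash
python3 -c "
from bench import order; print(order.hand_in())"
```

```text
the job is handed in; nothing more can be done
None
```

I finished the job and handed it in at about 56 s of the 144 s allowed; the hand-in reports no verdict.

**What I did:** I moved the tin and then the bottle upright into the tray. I pressed the small disc onto the slim taper with 35 N and the big disc onto the stout taper with 43 N. Then I put the bottle and the tin back on their own felt spots.

**What the last checks showed:**
- **Discs:** Each press ended on a hard stop where I predicted home to be: the gripper was at 53 mm for the small disc and 50 mm for the big one. In the pictures both look level and centred. The outlines fit the home height, but they are too coarse on their own to rule out the last 2 to 3 mm.
- **Disc heights from the networks:** The final readings put the undersides at 27 to 35 mm, against 30 mm for home. The small disc alone read 30 to 35 mm across the cameras. That is within the networks' 4 mm error, but it does not confirm 2.5 mm either, so I relied on the force stops.
- **Tin and bottle:** They stand at the same pixels as at the start. The gripper let go of each within about 1 mm of where it first gripped it. The networks' readings of the bottle scatter up to 5 mm to the side, within the 15 mm allowed.
- **Everything else:** The can, the pencil pot and the red look-alike look unmoved, and the arm is touching nothing.
- **Misreadings:** The networks gave a few false finds with lower confidence, for example taking the red ring for the small disc. I left those out after checking the pictures.

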